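Make up two test kits from the bench stock

ROBOT

A 6-joint arm with a two-finger parallel gripper is mounted at the origin on a cart in front of the work surface, level with it; the furniture and walls round the work are solid. World frame = base frame: x ahead of the robot, y to its left, z up, the work surface at z = 0. Lengths are in mm, angles in rad, forces in N, time in s.
With the tool pointing down it reaches from about 350 to 875 mm from the base axis. Payload 4.2 kg.
Tool frame: the origin (TCP) lies midway between the tips of the shut fingers; the grasp point (between the pads) lies 19 mm behind it (arm.grasp_offset is the distance from the TCP to the grasp point, in mm); z points along the fingers, y is the line along which they close (so a half turn about z gives the same grasp; the last joint's range is limited). The gripper opens to 85 mm and grips with 20 to 120 N. Pads are 22 mm wide; open, the fingers measure 114 mm over their backs; the gripper's body (76 mm by 85 mm) begins 54 mm behind the grasp point. The pads swing forward as they close: fully open they stand 13 mm farther back than shut.
Start: joints at [1.596, 0.385, 0.008, 0, -1.194, -0.259], TCP at [144.766, 607.982, 231.312] pointing down, gripper open.
Joint ranges: [-3.14, 3.14], [-1.21, 2.06], [-1.07, 1.41], [-3.16, 2.05], [-2.99, -0.16], [-3.1, 3.1]. Speed limits (rad/s): [2.79, 2.79, 3.14, 3.14, 3.14, 3.14].

INTERFACE

Orientations are given as a unit quaternion [x, y, z, w].
In Python, from bench import arm gives the robot as it stands. The module is installed in compiled form; this text tells all that it offers.
- The arm moves only by the tool servo_tool, never from a script. Its argument "increments" is a list of rows, each a list of 7 numbers: the opening, from 0 (shut) to 1 (fully open), then the shift along the tool's x, y, z in m, then the turn, a rotation vector about the tool's x, y, z in degrees. In form: [[grip, x, y, z, ax, ay, az], ...]. A call has 1 to 12 rows; each row is the pose to reach, as a shift and turn from the pose commanded when the call began, along the tool's axes at that moment; what a row does not reach only later rows make up. A row lasts 1/8 s, in which the tool goes at most 62.5 mm and 10.7 degrees, less where a joint would pass 70% of its speed; a pose out of reach is approached as far as the arm can. A call with a gripper value outside its range is refused whole. The fingers move at their own pace and stop on an object; the grip force is fixed at half the most. Time passes only in rows, so rows that repeat a pose let the fingers close. It gives the time, the measured TCP pose, the force, the opening and the grip force at its end, in the units of the state.
- arm.read_state(): the state, without advancing time (a new reading comes with each control period).
- arm.get_image(name): name is "side" or "top"; returns a dict with "color" (420x560x3 uint8, red, green, blue), "fx", "fy", "cx", "cy" (pixels), "k1" (the pictures are not rectified: a ray, as slopes to the right and down, at radius r is drawn at 1 + k1 r^2 times it, then the intrinsics apply), "rvec" (rotation vector, rad) and "tvec" (3), from world to camera coordinates, as OpenCV has them. Camera axes: x right, y down, z forward; pixel columns grow to the right and rows downward; lengths in mm; the calibration is good to about 2 mm. A picture is of the moment at which its call begins. There is no depth.
- arm.job_done(): hands the job in; it is judged then, once.
Trained networks look in the newest picture that a camera, given by its name, has taken for a name from the list of things; names that differ only in an ending like _2 or _b are one class to them, and where a whole thing is asked for, a point or a joint stands for the part that bears it (a point fixed in the world has none). Each returns a list of dicts, best first, with "p" (0 to 1); they miss things now and then, are a little off and sometimes report something else, mostly with a low value. They report only what shows in the picture. A call takes as long as a camera call. They do not tell look-alikes from the thing itself.
- arm.look_for(camera, thing): "box" ([centre column, centre row, width, height] in pixels, round what is visible of it).
- arm.spot_point(camera, thing): "centre" ([column, row] in pixels: a listed point, or the origin of a listed thing).
The state is a dict: "clock": time; "joints": joint angles; "joint_vel": joint speeds; "joint_efforts": joint torques, N m; "position": TCP position; "ee_rot": TCP orientation; "contact_force": force on the tool from outside, world axes, zero at the start; "wrist_torque": the same for the moment, N m; "gripper_width": finger opening in mm; "grasp_force": force on a finger pad.
Only numpy, scipy, OpenCV 4.12 (cv2) and the standard library are available. Lean on these libraries where they do the work, as an engineer would, in place of code of your own. Each camera call takes 0.05 s, during which the arm holds its last target. There are 200 camera calls.

TASK

Make up the two kits in the pale kit trays: the tall test carton and one dropper bottle go into the tray with the oblong pocket, the sand timer and one dropper bottle into the tray with the nearly square pocket, each standing upright on the floor of the pocket made for it. Use up the opened bottle tray (the one with two bottles left), leave the full tray of three where it stands, and when the opened tray is empty, stack it squarely on the other empty bottle tray. Keep the carton, timer and bottles upright throughout.

Things in the scene. Friction and masses are not known exactly. Their poses are not given: they have to be found in the camera images.
- test_carton: Closed white test carton, 76 mm (x) by 51 mm (y) by 99 mm high, about 90 g, standing; origin: centre of its underside, z up. Grip it across the 51 mm side. (The longer, lower carton on the right of the bench, 121x67x73 mm, is not wanted.)
- sand_timer: Sand glass with two hexagonal teal ends and a narrow glass between them, 140 mm high, about 90 g, standing; origin: centre of its underside, z up. Each end measures 50 mm across its flats along x, 57 mm across its corners along y. The rim of the upper end, 134 to 140 mm up, is the firm place to grip, across the flats.
- bottle_1: Amber dropper bottle, 28 mm in diameter, 97 mm high, about 35 g; origin: centre of its underside, z up. The straight body reaches 48 mm up (grip it there), the 20 mm wide collar to 72 mm, a thin nozzle above. Starts in an end pocket of open_tray, its origin 9 mm above that tray's. The two listed bottles are alike; either may go into either kit.
- bottle_2: Amber dropper bottle, 28 mm in diameter, 97 mm high, about 35 g; origin: centre of its underside, z up. The straight body reaches 48 mm up (grip it there), the 20 mm wide collar to 72 mm, a thin nozzle above. Starts in an end pocket of open_tray, its origin 9 mm above that tray's. The two listed bottles are alike; either may go into either kit.
- open_tray: Loose dark grey plastic bottle tray, 60 (x) by 150 (y) by 32 mm high, alike in all three; origin: centre of its underside, z up. The opened one: a bottle in each end pocket, the middle one empty. Round pockets 33 mm wide at y = -42, 0, +42 mm, floor 9 mm, deck 27 mm up, 4 mm thick rim round the deck to 32 mm. The upright long sides can be gripped across 60 mm. About 0.12 kg.
- full_tray: Loose dark grey plastic bottle tray, 60 (x) by 150 (y) by 32 mm high, alike in all three; origin: centre of its underside, z up. The full one, with three bottles like the listed ones in its pockets. It stays as it is.
- empty_tray: Loose dark grey plastic bottle tray, 60 (x) by 150 (y) by 32 mm high, alike in all three; origin: centre of its underside, z up. The empty one: the emptied tray goes on it, ends in line. Four domed feet (radius 6 mm, at x +-16, y +-60 mm) of the upper tray drop inside the rim of the lower with 4 to 5 mm play and stand on its deck, so that the upper origin is 27 mm above the lower.
- carton_kit_tray: Pale grey plastic kit tray, 94 (x) by 180 mm (y), rim 34 mm high, fixed so that it does not shift; origin: centre of its underside on the table, z up. Pocket floors are 6 mm, pocket edges 30 mm up: an oblong one, 68 mm (x) by 93 mm (y), centred at x = 0, y = -34 mm, for the carton; a round one, 45 mm wide, at x = 0, y = +56 mm, for a bottle.
- timer_kit_tray: Pale grey plastic kit tray, 94 (x) by 180 mm (y), rim 34 mm high, fixed so that it does not shift; origin: centre of its underside on the table, z up. Pocket floors are 6 mm, pocket edges 30 mm up: a nearly square one, 71 mm (x) by 75 mm (y), centred at x = 0, y = -34 mm, for the timer; a round one, 45 mm wide, at x = 0, y = +56 mm, for a bottle.
Things that resemble listed ones, but are neither listed nor needed, are in the scene too. Leave any blue or purple look-alike of the bottle_2 alone.

How it is judged (in metres and radians):
At the end, for the whole second after the job is handed in: Carton, timer and one bottle per kit stand on their pocket floors (12 to 14 mm across, 4 mm in height), upright; the opened tray, empty, sits in the rim of the empty one (8 mm, 7 degrees, 27 +-3 mm up), which lies flat; full tray moved under 20 mm; all released, at rest (x of test_carton in the frame of carton_kit_tray between -0.013 and 0.013 m and y of test_carton in the frame of carton_kit_tray between -0.047 and -0.021 m and z of test_carton in the frame of carton_kit_tray between 0.002 and 0.01 m and x of sand_timer in the frame of timer_kit_tray between -0.014 and 0.014 m and y of sand_timer in the frame of timer_kit_tray between -0.048 and -0.02 m and z of sand_timer in the frame of timer_kit_tray between 0.002 and 0.01 m and ((x of bottle_1 in the frame of carton_kit_tray between -0.012 and 0.012 m and y of bottle_1 in the frame of carton_kit_tray between 0.044 and 0.068 m and z of bottle_1 in the frame of carton_kit_tray between 0.002 and 0.01 m and x of bottle_2 in the frame of timer_kit_tray between -0.012 and 0.012 m and y of bottle_2 in the frame of timer_kit_tray between 0.044 and 0.068 m and z of bottle_2 in the frame of timer_kit_tray between 0.002 and 0.01 m) or (x of bottle_2 in the frame of carton_kit_tray between -0.012 and 0.012 m and y of bottle_2 in the frame of carton_kit_tray between 0.044 and 0.068 m and z of bottle_2 in the frame of carton_kit_tray between 0.002 and 0.01 m and x of bottle_1 in the frame of timer_kit_tray between -0.012 and 0.012 m and y of bottle_1 in the frame of timer_kit_tray between 0.044 and 0.068 m and z of bottle_1 in the frame of timer_kit_tray between 0.002 and 0.01 m)) and x of open_tray in the frame of empty_tray between -0.008 and 0.008 m and y of open_tray in the frame of empty_tray between -0.008 and 0.008 m and z of open_tray in the frame of empty_tray between 0.024 and 0.03 m and angle between the y axis of open_tray and the y axis of empty_tray, either way round below 0.12 rad and height (world z) of empty_tray between -0.004 and 0.004 m and angle between each of test_carton, sand_timer, bottle_1, bottle_2, open_tray, empty_tray, full_tray's own z axis and vertical below 0.1 rad and linear speed of each of test_carton, sand_timer, bottle_1, bottle_2, open_tray, empty_tray below 0.02 m/s and distance of full_tray from where it was at the start of the episode below 0.02 m); the robot touches nothing.
It fails at once if the full bottle tray is shifted more than 20 mm or tipped (distance of full_tray from where it was at the start of the episode above 0.02 m or angle between full_tray's own z axis and vertical above 0.3 rad).
It fails at once if the carton, the timer or a bottle is tipped over (leans more than 40 degrees) (angle between any of test_carton, sand_timer, bottle_1, bottle_2's own z axis and vertical above 0.7 rad).
It also fails if it takes over 136 s, if anything falls off the work surface, if the arm or the gripper's body presses on something with over 40 N, if the wrist force passes 120 N, or if a joint passes its speed limit or range.

## Working session

There is one attempt and no reset: what is moved stays moved. The work goes in short steps, Python scripts to look and compute and a tool call to move; the robot and the scene stay as the last step left them, time stands still between calls to the robot, and variables do not carry over. Pictures are saved under pics/ and viewed, at most 14 in all, crops included, and the job is handed in when it is done.

Besides the shell and the picture viewer there is one more tool, called after ">>>" as name(argument=value, ...), one argument or row to a line, values as JSON. servo_tool: Moves the arm, as the interface text tells. Its arguments: {"type":"object","properties":{"increments":{"type":"array","items":{"type":"array","items":{"type":"number"}}}},"required":["increments"]}

```bash
mkdir -p pics; cat > h.py <<'E'
import numpy as np, cv2
from bench import arm
from scipy.spatial.transform import Rotation as R
def cam(im):
    Rm=R.from_rotvec(np.array(im["rvec"]).ravel()).as_matrix(); t=np.array(im["tvec"]).ravel()
    K=np.array([[im["fx"],0,im["cx"]],[0,im["fy"],im["cy"]],[0,0,1.]]); d=np.array([im["k1"],0,0,0,0.])
    return Rm,t,K,d
def world(im,px,z):
    "pixels to world at height z"
    Rm,t,K,d=cam(im); u=cv2.undistortPoints(np.array(px,float).reshape(-1,1,2),K,d).reshape(-1,2)
    r=np.c_[u,np.ones(len(u))]@Rm; c=-Rm.T@t
    return c+r*((z-c[2])/r[:,2])[:,None]
def proj(im,P):
    Rm,t,K,d=cam(im); return cv2.projectPoints(np.array(P,float).reshape(-1,1,3),np.array(im["rvec"],float),t,K,d)[0].reshape(-1,2)
def save(im,name,s=1,crop=None):
    c=im["color"][:,:,::-1]
    if crop: c=c[crop[1]:crop[3],crop[0]:crop[2]]
    cv2.imwrite("pics/"+name,cv2.resize(c,None,fx=s,fy=s,interpolation=cv2.INTER_CUBIC))
E
python3 - <<'E'
from h import *
for n in("top","side"):
    im=arm.get_image(n); save(im,n+"0.png",1.4)
    Rm,t,K,d=cam(im); print(n,"cam at",(-Rm.T@t).round(),im["fx"],im["k1"])
    for th in["test_carton","sand_timer","bottle_1","open_tray","carton_kit_tray","timer_kit_tray"]:
        for o in arm.spot_point(n,th):
            if o["p"]>.2: print(n,th,round(o["p"],2),np.round(o["centre"]),world(im,o["centre"],9 if "bottle" in th else 0)[0].round())
s=arm.read_state();print(s["position"],s["ee_rot"],s["gripper_width"],s["clock"], arm.grasp_offset)
E
```

```text
top cam at [ 374.   10. 1180.] 458.5952036248485 -0.13795211921723988
top test_carton 0.8 [170. 206.] [576. 299.   0.]
top sand_timer 0.78 [224. 200.] [588. 155.   0.]
top sand_timer 0.38 [281. 235.] [493.   9.   0.]
top bottle_1 0.56 [136. 218.] [543. 386.   9.]
top bottle_1 0.5 [132. 254.] [451. 394.   9.]
top bottle_1 0.46 [133. 182.] [640. 398.   9.]
top bottle_1 0.44 [266. 185.] [624.  45.   9.]
top open_tray 0.55 [138. 237.] [494. 383.   0.]
top carton_kit_tray 0.77 [205. 248.] [464. 205.   0.]
top timer_kit_tray 0.8 [351. 247.] [ 458. -173.    0.]
side cam at [ 421. 1228.  532.] 529.7419030204426 -0.06925469401967485
side test_carton 0.64 [246. 286.] [579. 297.   0.]
side bottle_1 0.86 [259. 309.] [537. 395.   9.]
side bottle_1 0.71 [241. 236.] [626.  72.   9.]
side bottle_1 0.55 [205. 308.] [638. 404.   9.]
side open_tray 0.7 [282. 313.] [496. 388.   0.]
side carton_kit_tray 0.58 [310. 271.] [452. 215.   0.]
side timer_kit_tray 0.87 [314. 206.] [ 459. -180.    0.]
side timer_kit_tray 0.42 [310. 269.] [452. 204.   0.]
[144.77044329 607.98222015 231.35654987] [ 9.93175960e-01 -1.16625517e-01 -6.25878232e-06 -3.76319569e-05] 85.45081664301387 0.7 18.700000000000003
```

View pics/top0.png

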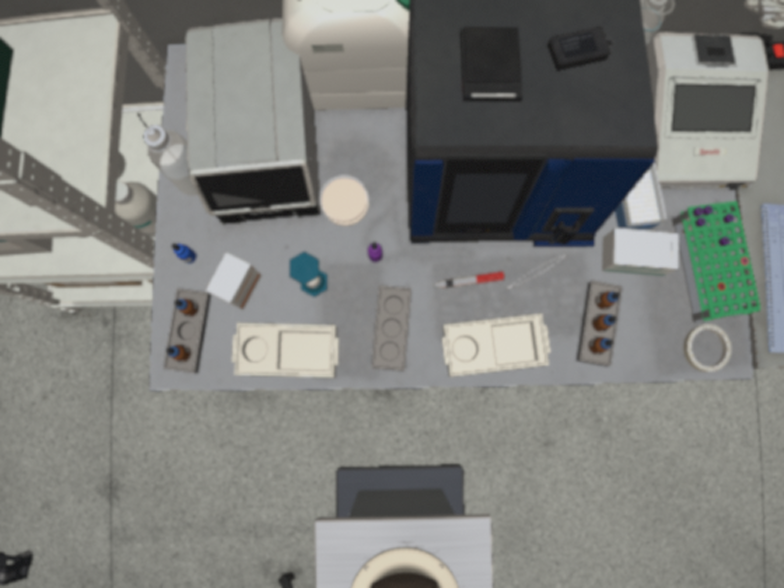

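View pics/side0.png

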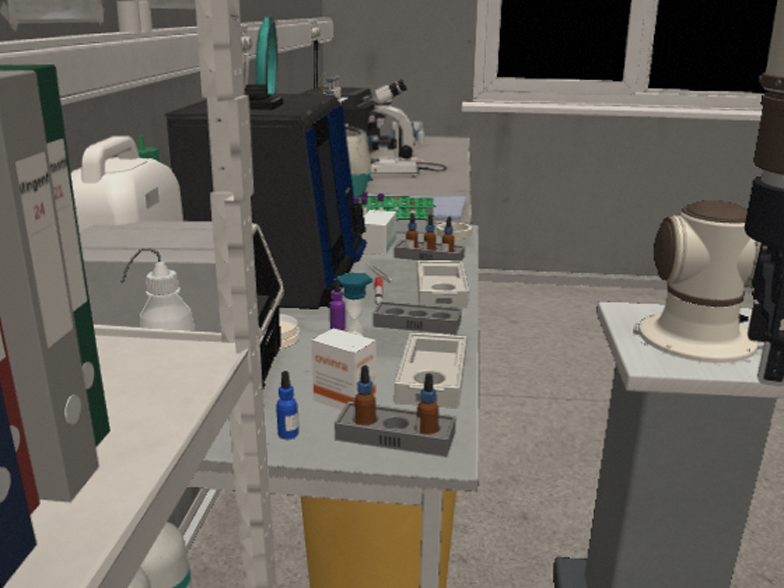

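```bash
python3 - <<'E'
from h import *
im=arm.get_image("top"); cv2.imwrite("pics/raw_top.png",im["color"][:,:,::-1])
save(im,"c1.png",4.5,(108,165,283,280)); save(im,"c2.png",4.2,(260,190,450,280))
E
```

```text
(no output)
```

View pics/c1.png

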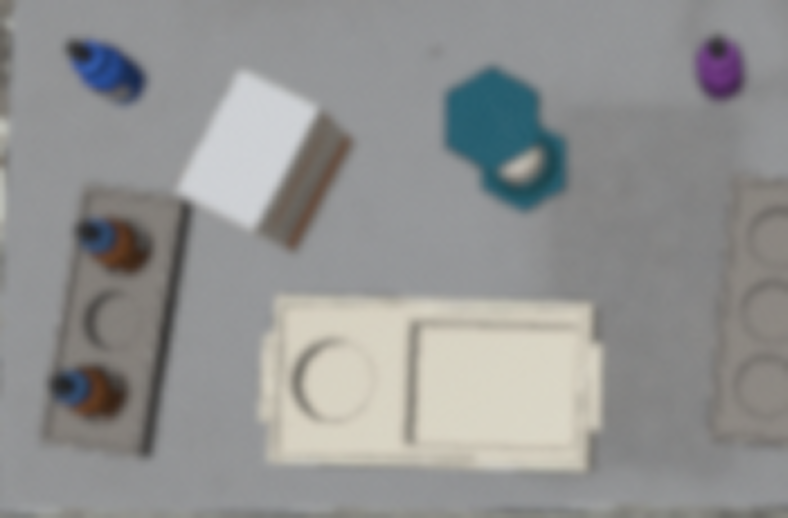

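View pics/c2.png

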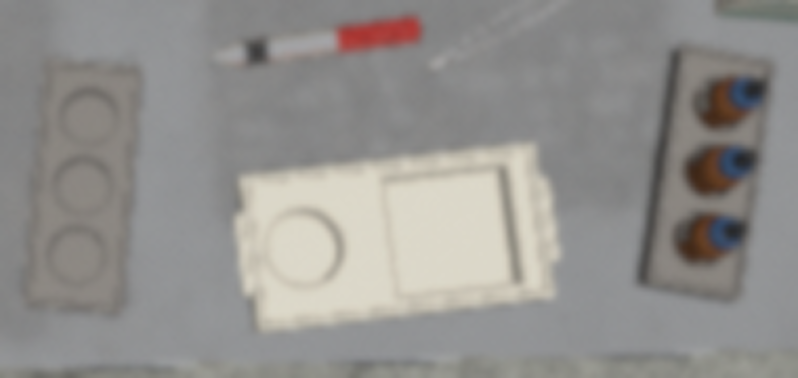

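```bash
cat >> h.py <<'E'
from scipy.optimize import least_squares
def fit(im,pts,px,g):
    "x,y,yaw of object whose local pts (mm) are seen at px"
    pts=np.array(pts,float)
    def P(q):
        c,s=np.cos(q[2]),np.sin(q[2]); return np.c_[q[0]+c*pts[:,0]-s*pts[:,1],q[1]+s*pts[:,0]+c*pts[:,1],pts[:,2]]
    r=least_squares(lambda q:(proj(im,P(q))-px).ravel(),g,x_scale=[1,1,.01],loss="soft_l1")
    return r.x,(proj(im,P(r.x))-px).round(1)
def go(*wps):
    "world targets (x,y,z,closing-direction deg) -> tool-frame shift and turn from pose now"
    s=arm.read_state(); R0=R.from_quat(s["ee_rot"]); p=s["position"]
    for x,y,z,a in wps:
        d=R0.inv().apply(np.array([x,y,z])-p)/1000
        ya=R0.apply([0,1,0]); now=np.degrees(np.arctan2(ya[1],ya[0]))
        t=(a-now+90)%180-90
        print("shift",d.round(4),"az",round(-t,1),"rows",max(np.linalg.norm(d)/.0625,abs(t)/10.7).round(1))
    print("p",p.round(1),"ydir",round(now,1),"t",round(s["clock"],2),"w",round(s["gripper_width"],1),"q1,q6",np.round([s["joints"][0],s["joints"][5]],2))
E
python3 - <<'E'
from h import *
im=arm.get_image("top")
A=lambda L:(np.array(L,float)+.5)/4.5-.5+[108,165]
B=lambda L:(np.array(L,float)+.5)/4.2-.5+[260,190]
def rect(hx,hy,z,cy=0): # image TL,TR,BR,BL when local y = image left, x=up
    return [(hx,cy+hy,z),(hx,cy-hy,z),(-hx,cy-hy,z),(-hx,cy+hy,z)]
kit=lambda hx,hy:rect(47,90,34)+rect(hx,hy,30,-34)+[(0,56,30)]
pk=lambda n,r:print(n,r[0][:2].round(1),round(np.degrees(r[0][2]),1),r[1].tolist())
pk("ckit",fit(im,kit(34,46.5),A([(276,297),(591,303),(587,470),(268,464),(412,322),(580,325),(577,448),(407,443),(334,380)]),[464,205,0]))
pk("tkit",fit(im,kit(35.5,37.5),B([(240,176),(538,143),(556,298),(260,331),(382,182),(508,165),(523,283),(396,295),(305,247)]),[458,-173,0]))
# trays: local y = image up(+x world) -> yaw -90
tr=[(-30,75,32),(30,75,32),(30,-75,32),(-30,-75,32)]
pk("open",fit(im,tr+[(0,0,27)],A([(85,186),(183,203),(140,452),(43,440),(112,320)]),[494,383,-1.57]))
pk("empty",fit(im,tr+[(0,42,27),(0,0,27),(0,-42,27)],B([(47,62),(142,66),(123,313),(27,305),(89,115),(83,186),(77,255)]),[494,0,-1.57]))
# carton: local x along image up, y image left
pk("carton",fit(im,[(38,25.5,99),(38,-25.5,99),(-38,-25.5,99),(-38,25.5,99)],A([(241,69),(319,108),(253,231),(177,192)]),[576,299,-.4]))
pk("timer",fit(im,[(0,28.5,140),(25,14,140),(25,-14,140),(-25,14,140),(-25,-14,140),(0,-28.5,140)],A([(491,66),(541,93),(539,143),(445,93),(446,146),(492,172)]),[588,155,-1.57]))
for n,q in [("timer feet top z6",(525,170))]: print(n,world(im,A([q]),6))
go((500,300,230,90))
E
```

```text
ckit [456.5 204. ] -2.2 [[0.0, -0.2], [0.7, -0.2], [0.5, 0.2], [0.1, -0.1], [0.1, 0.1], [-0.7, 0.1], [-0.8, -0.2], [0.1, 0.1], [-0.2, 0.3]]
tkit [ 457.6 -175.6] 4.8 [[0.1, -0.3], [-0.6, 0.0], [0.1, 0.0], [-0.3, 0.2], [0.6, -0.7], [-0.3, 0.2], [-0.2, -0.0], [0.8, 0.4], [0.1, 0.1]]
open [495.7 387.7] -98.6 [[-0.3, -0.6], [0.3, -1.5], [0.2, 1.3], [-0.8, 0.6], [0.5, -0.0]]
empty [493.2  11.8] -95.7 [[-0.7, -1.0], [0.3, -0.1], [0.3, 0.2], [-0.8, 0.2], [0.1, 0.4], [0.2, -0.1], [0.3, 0.1]]
carton [578.9 293.1] -27.5 [[-0.3, -0.4], [0.5, -0.0], [0.5, 0.5], [-0.8, -0.1]]
timer [584.3 154.6] -90.1 [[0.3, -0.3], [-0.1, -0.4], [0.4, 0.3], [-0.2, 0.0], [-0.5, 0.1], [0.0, 0.3]]
timer feet top z6 [[580.63755543 154.09968772   6.        ]]
shift [0.4169 0.2173 0.0013] az -13.4 rows 7.5
p [144.8 608.  231.3] ydir -103.4 t 0.8 w 85.5 q1,q6 [ 1.6  -0.26]
```

```bash
python3 - <<'E'
from h import *
go((579,293,170,62.5),(579,293,50,62.5))
E
```

```text
shift [0.4954 0.2058 0.0613] az 14.1 rows 8.6
shift [0.4954 0.2058 0.1813] az 14.1 rows 9.1
p [144.8 608.  231.3] ydir -103.4 t 0.8 w 85.5 q1,q6 [ 1.6  -0.26]
```

>>> servo_tool(
  increments=[
    [1, 0.4954, 0.2058, 0.0, 0, 0, 14.1],
    [1, 0.4954, 0.2058, 0.0, 0, 0, 14.1],
    [1, 0.4954, 0.2058, 0.0, 0, 0, 14.1],
    [1, 0.4954, 0.2058, 0.0, 0, 0, 14.1],
    [1, 0.4954, 0.2058, 0.0, 0, 0, 14.1],
    [1, 0.4954, 0.2058, 0.0, 0, 0, 14.1],
    [1, 0.4954, 0.2058, 0.0, 0, 0, 14.1],
    [1, 0.4954, 0.2058, 0.0, 0, 0, 14.1],
    [1, 0.4954, 0.2058, 0.0, 0, 0, 14.1],
    [1, 0.4954, 0.2058, 0.061, 0, 0, 14.1],
    [1, 0.4954, 0.2058, 0.061, 0, 0, 14.1],
    [1, 0.4954, 0.2058, 0.061, 0, 0, 14.1],
  ],
)

```text
clock: 2.3
position: [579.9, 293.7, 172.2]
ee_rot: [0.972, -0.237, 0.001, -0.0]
contact_force: [1.4, 0.3, 0.4]
gripper_width: 85.6
grasp_force: 0.0
```

>>> servo_tool(
  increments=[
    [1, 0, 0, 0.06, 0, 0, 0],
    [1, 0, 0, 0.12, 0, 0, 0],
    [1, 0, 0, 0.12, 0, 0, 0],
    [1, 0, 0, 0.12, 0, 0, 0],
    [0.3, 0, 0, 0.12, 0, 0, 0],
    [0.3, 0, 0, 0.12, 0, 0, 0],
    [0.3, 0, 0, 0.12, 0, 0, 0],
    [0.3, 0, 0, 0.12, 0, 0, 0],
    [0.3, 0, 0, 0.12, 0, 0, 0],
  ],
)

```text
clock: 3.42
position: [580.3, 293.9, 53.0]
ee_rot: [0.971, -0.237, 0.002, -0.001]
contact_force: [-1.4, 0.7, 7.4]
gripper_width: 49.9
grasp_force: 63.1
```

```bash
python3 - <<'E'
from h import *
im=arm.get_image("side");save(im,"s1.png",4,(170,190,340,330))
go((579,293,130,-2.2),(455.2,170,130,-2.2),(455.2,170,57,-2.2))
E
```

```text
shift [-0.0005  0.0011 -0.077 ] az 64.7 rows 6.1
shift [-0.0537  0.1674 -0.0777] az 64.7 rows 6.1
shift [-0.0538  0.1676 -0.0047] az 64.7 rows 6.1
p [580.3 293.9  53. ] ydir -117.5 t 3.48 w 49.8 q1,q6 [0.72 0.37]
```

View pics/s1.png

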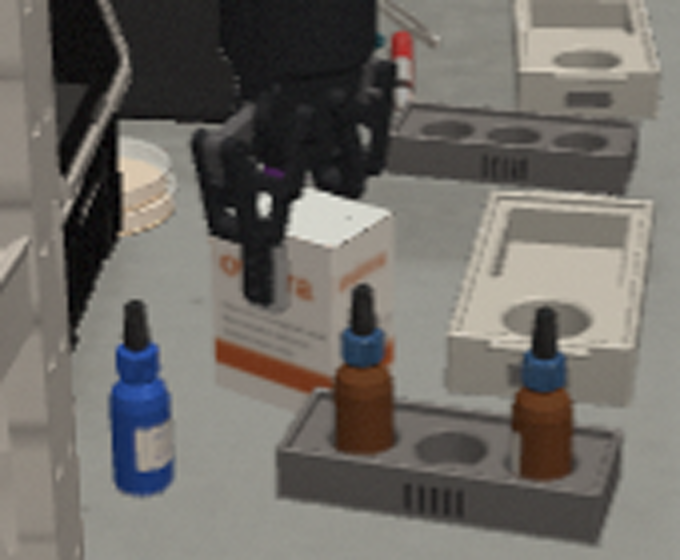

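>>> servo_tool(
  increments=[
    [0.3, 0, 0, -0.05, 0, 0, 0],
    [0.3, 0, 0, -0.08, 0, 0, 10],
    [0.3, -0.0537, 0.1674, -0.08, 0, 0, 64.7],
    [0.3, -0.0537, 0.1674, -0.08, 0, 0, 64.7],
    [0.3, -0.0537, 0.1674, -0.08, 0, 0, 64.7],
    [0.3, -0.0537, 0.1674, -0.08, 0, 0, 64.7],
    [0.3, -0.0537, 0.1674, -0.08, 0, 0, 64.7],
    [0.3, -0.0537, 0.1674, -0.08, 0, 0, 64.7],
    [0.3, -0.0537, 0.1674, -0.08, 0, 0, 64.7],
    [0.3, -0.0537, 0.1674, -0.08, 0, 0, 64.7],
  ],
)

```text
clock: 4.72
position: [454.1, 169.3, 130.2]
ee_rot: [-0.694, 0.72, 0.0, -0.0]
contact_force: [-0.1, 0.3, -1.2]
gripper_width: 49.6
grasp_force: 62.9
```

```bash
python3 - <<'E'
from h import *
im=arm.get_image("side");save(im,"s2.png",4,(240,180,400,320))
go((455.2,170,60,-2.2))
E
```

```text
shift [-0.0007 -0.0011  0.0702] az 0.1 rows 1.1
p [454.1 169.4 130.2] ydir 177.9 t 4.78 w 49.7 q1,q6 [ 0.69 -0.73]
```

View pics/s2.png

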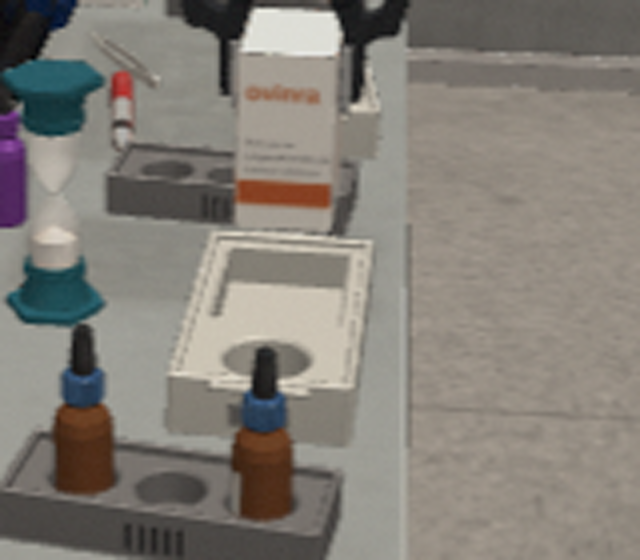

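>>> servo_tool(
  increments=[
    [0.3, -0.0007, -0.0011, 0.03, 0, 0, 0],
    [0.3, -0.0007, -0.0011, 0.05, 0, 0, 0],
    [0.3, -0.0007, -0.0011, 0.06, 0, 0, 0],
    [0.3, -0.0007, -0.0011, 0.07, 0, 0, 0],
    [0.3, -0.0007, -0.0011, 0.07, 0, 0, 0],
  ],
)

```text
clock: 5.4
position: [455.3, 170.0, 60.1]
ee_rot: [-0.694, 0.72, -0.0, -0.0]
contact_force: [-0.1, 0.4, -0.3]
gripper_width: 49.9
grasp_force: 62.8
```

```bash
python3 - <<'E'
from h import *
im=arm.get_image("side");save(im,"s3.png",4,(270,200,400,320))
go((455.2,170,59,-2.2))
E
```

```text
shift [0.0001 0.0002 0.0015] az 0.0 rows 0.0
p [455.4 170.1  60.5] ydir 177.8 t 5.45 w 50.0 q1,q6 [ 0.69 -0.73]
```

View pics/s3.png

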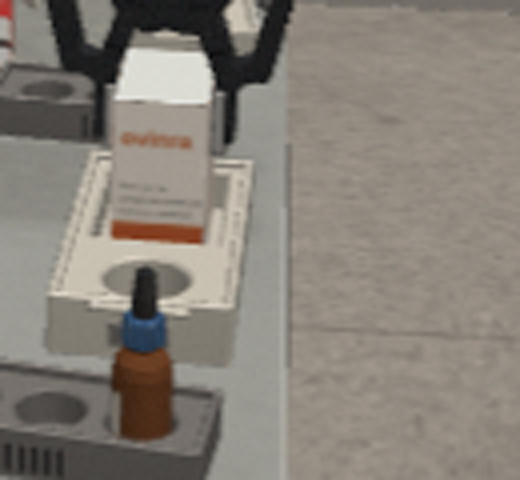

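>>> servo_tool(
  increments=[
    [0.9, 0, 0, 0, 0, 0, 0],
    [0.9, 0, 0, 0, 0, 0, 0],
    [0.9, 0, 0, 0, 0, 0, 0],
    [1, 0, 0, -0.03, 0, 0, 0],
    [1, 0, 0, -0.07, 0, 0, 0],
    [1, 0, 0, -0.13, 0, 0, 0],
    [1, 0, 0, -0.13, 0, 0, 0],
  ],
)

```text
clock: 6.32
position: [457.9, 171.7, 195.5]
ee_rot: [-0.694, 0.72, -0.001, 0.006]
contact_force: [0.0, 0.5, -0.7]
gripper_width: 85.1
grasp_force: 0.0
```

```bash
python3 - <<'E'
from h import *
go((584.3,154.6,190,90),(584.3,154.6,115,90))
E
```

```text
shift [ 0.0124 -0.1269  0.0067] az 87.9 rows 8.2
shift [ 0.0129 -0.1262  0.0816] az 87.9 rows 8.2
p [457.9 171.7 195.5] ydir 177.9 t 6.33 w 85.1 q1,q6 [ 0.69 -0.73]
```

>>> servo_tool(
  increments=[
    [1, 0.0108, -0.1295, 0, 0, 0, -92.2],
    [1, 0.0108, -0.1295, 0, 0, 0, -92.2],
    [1, 0.0108, -0.1295, 0, 0, 0, -92.2],
    [1, 0.0108, -0.1295, 0, 0, 0, -92.2],
    [1, 0.0108, -0.1295, 0, 0, 0, -92.2],
    [1, 0.0108, -0.1295, 0, 0, 0, -92.2],
    [1, 0.0108, -0.1295, 0, 0, 0, -92.2],
    [1, 0.0108, -0.1295, 0, 0, 0, -92.2],
    [1, 0.0108, -0.1295, 0, 0, 0, -92.2],
    [1, 0.0108, -0.1295, 0, 0, 0, -92.2],
    [1, 0.0108, -0.1295, 0, 0, 0, -92.2],
  ],
)

```text
clock: 7.7
position: [583.9, 154.1, 189.8]
ee_rot: [1.0, -0.001, -0.0, 0.0]
contact_force: [0.3, -0.7, -0.5]
gripper_width: 85.5
grasp_force: 0.0
```

```bash
python3 - <<'E'
from h import *
go((584.3,154.6,115,90))
im=arm.get_image("side")
print([(round(o["p"],2),np.round(o["centre"]),world(im,o["centre"],0)[0].round()) for o in arm.spot_point("side","sand_timer")])
print([(round(o["p"],2),np.round(o["box"])) for o in arm.look_for("side","sand_timer")], proj(im,[(584.3,154.6,0),(584.3,154.6,140)]).round())
E
```

```text
shift [ 0.0004 -0.0005  0.0748] az -0.1 rows 1.2
p [583.9 154.1 189.8] ydir -90.1 t 7.7 w 85.5 q1,q6 [0.53 1.04]
[(0.57, array([257., 258.]), array([574., 167.,   0.]))]
[(0.58, array([256., 229.,  27.,  66.]))] [[253. 255.]
 [253. 197.]]
```

>>> servo_tool(
  increments=[
    [1, 0.0004, -0.0005, 0.04, 0, 0, 0],
    [1, 0.0004, -0.0005, 0.075, 0, 0, 0],
    [1, 0.0004, -0.0005, 0.075, 0, 0, 0],
    [1, 0.0004, -0.0005, 0.075, 0, 0, 0],
    [0.3, 0.0004, -0.0005, 0.075, 0, 0, 0],
    [0.3, 0.0004, -0.0005, 0.075, 0, 0, 0],
    [0.3, 0.0004, -0.0005, 0.075, 0, 0, 0],
    [0.3, 0.0004, -0.0005, 0.075, 0, 0, 0],
    [0.3, 0.0004, -0.0005, 0.075, 0, 0, 0],
  ],
)

```text
clock: 8.98
position: [585.8, 155.2, 117.0]
ee_rot: [1.0, 0.0, 0.002, -0.001]
contact_force: [0.6, 0.9, 6.1]
gripper_width: 47.7
grasp_force: 62.2
```

```bash
python3 - <<'E'
from h import *
im=arm.get_image("side");save(im,"s4.png",4,(210,150,350,290))
go((460.4,-209.5,200,94.8),(460.4,-209.5,122,94.8))
E
```

```text
shift [-0.1255  0.3645 -0.0839] az -4.8 rows 6.3
shift [-0.1257  0.3646 -0.0059] az -4.8 rows 6.2
p [585.9 155.2 116.9] ydir -90.0 t 9.03 w 48.0 q1,q6 [0.53 1.04]
```

View pics/s4.png

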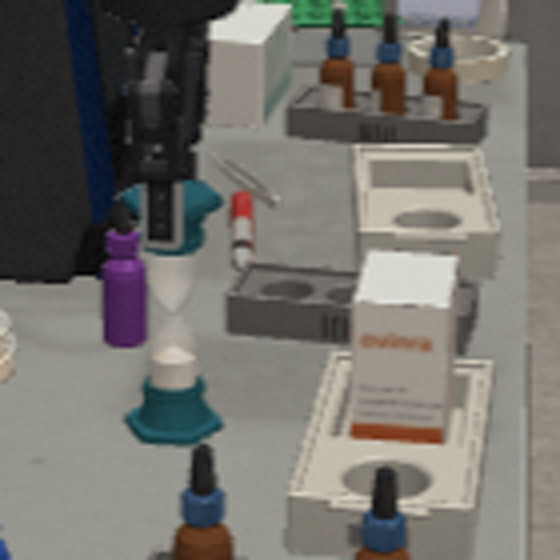

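>>> servo_tool(
  increments=[
    [0.3, 0, 0, -0.04, 0, 0, 0],
    [0.3, 0, 0, -0.08, 0, 0, 0],
    [0.3, -0.05, 0.06, -0.09, 0, 0, 0],
    [0.3, -0.065, 0.11, -0.09, 0, 0, 0],
    [0.3, -0.08, 0.16, -0.09, 0, 0, 0],
    [0.3, -0.095, 0.21, -0.09, 0, 0, -1],
    [0.3, -0.11, 0.26, -0.09, 0, 0, -2],
    [0.3, -0.12, 0.31, -0.09, 0, 0, -3],
    [0.3, -0.123, 0.345, -0.09, 0, 0, -4],
    [0.3, -0.123, 0.364, -0.09, 0, 0, -4.8],
    [0.3, -0.123, 0.364, -0.09, 0, 0, -4.8],
    [0.3, -0.123, 0.364, -0.09, 0, 0, -4.8],
  ],
)

```text
clock: 10.52
position: [461.2, -208.8, 204.8]
ee_rot: [0.999, 0.042, -0.001, -0.0]
contact_force: [-0.3, -0.2, -1.5]
gripper_width: 48.1
grasp_force: 62.4
```

```bash
python3 - <<'E'
from h import *
im=arm.get_image("side");save(im,"s5.png",5,(270,110,370,230))
go((463,-209.5,123.5,94.8))
print(proj(im,[(460.4,-209.5,83),(460.4,-209.5,6)]))
E
```

```text
shift [0.0016 0.001  0.0815] az 0.0 rows 1.3
p [ 461.4 -208.6  205. ] ydir -85.2 t 10.57 w 47.8 q1,q6 [-0.1   1.76]
[[315.09362708 174.79334781]
 [314.18944127 200.36383471]]
```

View pics/s5.png

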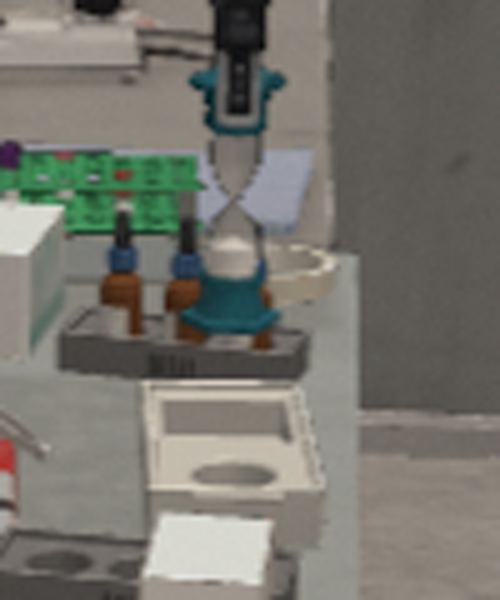

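>>> servo_tool(
  increments=[
    [0.3, 0.0018, 0.001, 0.03, 0, 0, 0],
    [0.3, 0.0018, 0.001, 0.055, 0, 0, 0],
    [0.3, 0.0018, 0.001, 0.072, 0, 0, 0],
    [0.3, 0.0018, 0.001, 0.08, 0, 0, 0],
    [0.3, 0.0018, 0.001, 0.081, 0, 0, 0],
    [0.3, 0.0018, 0.001, 0.081, 0, 0, 0],
  ],
)

```text
clock: 11.32
position: [464.1, -210.0, 125.0]
ee_rot: [0.999, 0.042, 0.001, 0.0]
contact_force: [-0.2, 0.5, -1.4]
gripper_width: 47.9
grasp_force: 62.3
```

```bash
python3 - <<'E'
from h import *
im=arm.get_image("side");save(im,"s6.png",5,(270,110,370,230))
s=arm.read_state();print(s["contact_force"])
go((463,-209.5,123.5,94.8))
E
```

```text
[ 0.21914333 -0.77515064 -0.46018598]
shift [-0.001  -0.0007  0.0016] az 0.0 rows 0.0
p [ 464.1 -210.1  125.1] ydir -85.2 t 11.38 w 48.1 q1,q6 [-0.11  1.76]
```

View pics/s6.png

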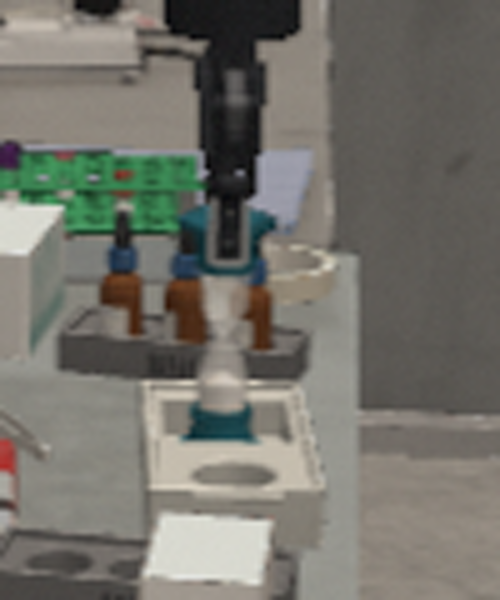

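>>> servo_tool(
  increments=[
    [0.3, -0.001, -0.0007, 0.0015, 0, 0, 0],
    [0.3, -0.001, -0.0007, 0.0015, 0, 0, 0],
    [0.9, -0.001, -0.0007, 0.0015, 0, 0, 0],
    [0.9, -0.001, -0.0007, 0.0015, 0, 0, 0],
    [0.9, -0.001, -0.0007, 0.0015, 0, 0, 0],
    [1, -0.001, -0.0007, 0, 0, 0, 0],
    [1, -0.001, -0.0007, -0.03, 0, 0, 0],
    [1, -0.001, -0.0007, -0.07, 0, 0, 0],
    [1, -0.001, -0.0007, -0.1, 0, 0, 0],
    [1, -0.001, -0.0007, -0.1, 0, 0, 0],
  ],
)

```text
clock: 12.62
position: [463.9, -209.9, 227.2]
ee_rot: [0.999, 0.042, 0.003, 0.001]
contact_force: [-0.1, 0.6, -1.6]
gripper_width: 85.2
grasp_force: 0.0
```

```bash
python3 - <<'E'
from h import *
im=arm.get_image("top");save(im,"t2.png",4.5,(108,165,283,280))
A=lambda L:(np.array(L,float)+.5)/4.5-.5+[108,165]
print(world(im,A([(86,229),(58,384)]),104).round(1))
print(proj(im,[(537.2,381.4,104),(454.2,394,104),(537.2,381.4,81),(454.2,394,81)]).round(1), A([(92,236),(66,386)]).round(1))
for th in["bottle_1","open_tray","sand_timer","test_carton"]:
  for n in ("top","side"):
    for o in arm.spot_point(n,th):
      if o["p"]>.3: print(n,th,round(o["p"],2),np.round(o["centre"],1),world(arm.get_image(n),o["centre"],9 if "bottle" in th else 6)[0].round())
go((537.2,381.4,190,-2.2))
E
```

```text
[[536.9 379.4 104. ]
 [454.  392.7 104. ]]
[[125.9 215.4]
 [120.  249.9]
 [129.  216.7]
 [123.2 250.5]] [[128.1 217.1]
 [122.3 250.4]]
top bottle_1 0.61 [266.9 183.5] [628.  42.   9.]
top bottle_1 0.59 [135.4 217.1] [546. 388.   9.]
top bottle_1 0.48 [129.9 254.5] [449. 401.   9.]
top bottle_1 0.46 [132.9 180.7] [644. 398.   9.]
side bottle_1 0.97 [206.5 307. ] [636. 399.   9.]
side bottle_1 0.6 [259.8 307.6] [537. 389.   9.]
side bottle_1 0.57 [301.9 312.6] [459. 397.   9.]
top open_tray 0.68 [135.  238.9] [489. 389.   6.]
side open_tray 0.88 [281.9 316.9] [494. 411.   6.]
top sand_timer 0.57 [364.4 247.1] [ 456. -206.    6.]
side sand_timer 0.64 [315.3 202.9] [ 456. -189.    6.]
top test_carton 0.61 [216.4 247.1] [464. 175.   6.]
top test_carton 0.48 [364.2 246.4] [ 458. -205.    6.]
side test_carton 0.79 [306.1 258. ] [463. 166.   6.]
shift [ 0.124  -0.5826  0.0343] az -83.0 rows 9.5
p [ 462.5 -209.5  224.3] ydir -85.2 t 13.78 w 85.3 q1,q6 [-0.11  1.76]
```

View pics/t2.png

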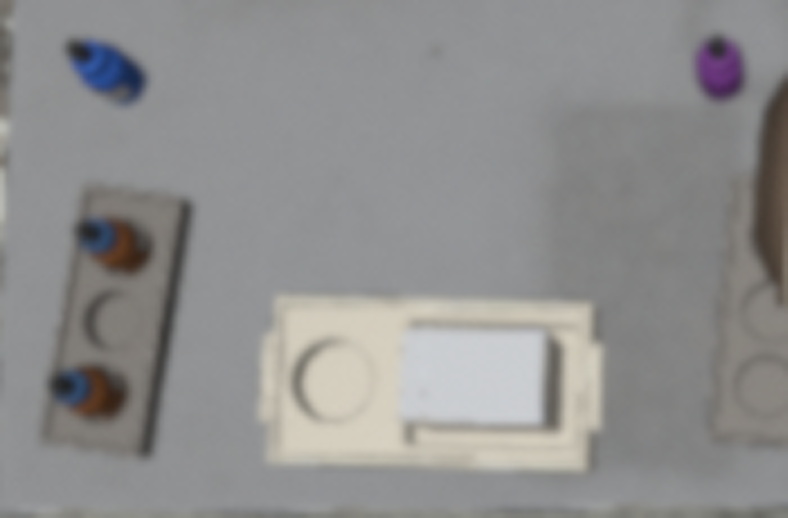

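>>> servo_tool(
  increments=[
    [1, 0.124, -0.582, 0.0, 0, 0, 97],
    [1, 0.124, -0.582, 0.0, 0, 0, 97],
    [1, 0.124, -0.582, 0.0, 0, 0, 97],
    [1, 0.124, -0.582, 0.0, 0, 0, 97],
    [1, 0.124, -0.582, 0.0, 0, 0, 97],
    [1, 0.124, -0.582, 0.0, 0, 0, 97],
    [1, 0.124, -0.582, 0.0, 0, 0, 97],
    [1, 0.124, -0.582, 0.0, 0, 0, 97],
    [1, 0.124, -0.582, 0.0, 0, 0, 97],
    [1, 0.124, -0.582, 0.03, 0, 0, 97],
    [1, 0.124, -0.582, 0.03, 0, 0, 97],
    [1, 0.124, -0.582, 0.03, 0, 0, 97],
  ],
)

```text
clock: 15.28
position: [536.8, 381.2, 192.8]
ee_rot: [-0.694, 0.72, -0.0, -0.001]
contact_force: [-0.7, -1.1, 0.8]
gripper_width: 85.4
grasp_force: 0.0
```

```bash
python3 - <<'E'
from h import *
im=arm.get_image("top")
A=lambda L:(np.array(L,float)+.5)/4.5-.5+[108,165]
print("carton",world(im,A([(474,376)]),105).round(1))
go((537,380.7,120,-2.2),(537,380.7,35,-2.2))
E
```

```text
carton [[454.5 169.3 105. ]]
shift [-0.0005  0.0001  0.074 ] az 0.1 rows 1.2
shift [-6.00e-04  1.00e-04  1.59e-01] az 0.1 rows 2.5
p [537.2 380.3 194. ] ydir 177.9 t 15.32 w 85.7 q1,q6 [ 0.86 -0.9 ]
```

>>> servo_tool(
  increments=[
    [0.7, -0.0005, 0, 0.05, 0, 0, 0],
    [0.7, -0.0005, 0, 0.1, 0, 0, 0],
    [0.7, -0.0005, 0, 0.13, 0, 0, 0],
    [0.7, -0.0005, 0, 0.15, 0, 0, 0],
    [0.7, -0.0005, 0, 0.155, 0, 0, 0],
    [0.7, -0.0005, 0, 0.155, 0, 0, 0],
    [0.7, -0.0005, 0, 0.155, 0, 0, 0],
  ],
)

```text
clock: 16.2
position: [538.1, 381.6, 41.1]
ee_rot: [-0.693, 0.721, 0.0, 0.001]
contact_force: [-0.1, -0.4, -0.2]
gripper_width: 59.6
grasp_force: 0.0
```

```bash
python3 - <<'E'
from h import *
go((537,380.7,35,-2.2)); print(arm.read_state()["contact_force"])
E
```

```text
shift [0.0009 0.0011 0.0061] az -0.0 rows 0.1
p [538.1 381.6  41.1] ydir 177.8 t 16.2 w 59.6 q1,q6 [ 0.86 -0.9 ]
[-0.09317642 -0.41031525 -0.21280429]
```

>>> servo_tool(
  increments=[
    [0.7, 0.0009, 0.0011, 0.003, 0, 0, 0],
    [0.7, 0.0009, 0.0011, 0.006, 0, 0, 0],
    [0.5, 0.0009, 0.0011, 0.006, 0, 0, 0],
    [0.1, 0.0009, 0.0011, 0.006, 0, 0, 0],
    [0.1, 0.0009, 0.0011, 0.006, 0, 0, 0],
    [0.1, 0.0009, 0.0011, 0.006, 0, 0, 0],
    [0.1, 0.0009, 0.0011, 0.006, 0, 0, 0],
    [0.1, 0.0009, 0.0011, 0.006, 0, 0, 0],
  ],
)

```text
clock: 17.2
position: [536.2, 380.5, 33.5]
ee_rot: [-0.693, 0.721, -0.0, 0.0]
contact_force: [0.0, 0.3, 0.6]
gripper_width: 26.0
grasp_force: 58.9
```

```bash
python3 - <<'E'
from h import *
go((537,380.7,110,-2.2),(458.6,260,110,-2.2)); print(arm.read_state()["contact_force"],arm.read_state()["grasp_force"])
E
```

```text
shift [-0.0002 -0.0008 -0.0765] az 0.0 rows 1.2
shift [ 0.1234  0.073  -0.0766] az 0.0 rows 2.6
p [536.2 380.5  33.5] ydir 177.8 t 17.2 w 26.0 q1,q6 [ 0.86 -0.9 ]
[0.04873794 0.31534708 0.57565393] 58.90570521354675
```

>>> servo_tool(
  increments=[
    [0.1, 0, 0, -0.04, 0, 0, 0],
    [0.1, 0, 0, -0.08, 0, 0, 0],
    [0.1, 0.05, 0.03, -0.08, 0, 0, 0],
    [0.1, 0.1, 0.06, -0.08, 0, 0, 0],
    [0.1, 0.1234, 0.073, -0.08, 0, 0, 0],
    [0.1, 0.1234, 0.073, -0.08, 0, 0, 0],
    [0.1, 0.1234, 0.073, -0.08, 0, 0, 0],
    [0.1, 0.1234, 0.073, -0.08, 0, 0, 0],
  ],
)

```text
clock: 18.2
position: [459.1, 260.9, 113.2]
ee_rot: [-0.694, 0.72, -0.0, 0.0]
contact_force: [0.4, -0.2, -1.5]
gripper_width: 26.1
grasp_force: 59.5
```

```bash
python3 - <<'E'
from h import *
go((458.6,260,32,-2.2)); s=arm.read_state(); print(s["contact_force"],s["grasp_force"])
im=arm.get_image("side"); p=s["position"]
print([(round(o["p"],2),np.round(o["centre"])) for o in arm.spot_point("side","bottle_1")], proj(im,[p-[0,0,24.5]]))
E
```

```text
shift [0.0009 0.0005 0.0812] az 0.0 rows 1.3
p [459.1 260.9 113.2] ydir 177.8 t 18.2 w 26.1 q1,q6 [ 0.82 -0.86]
[ 0.41011209 -0.18325602 -1.45651247] 59.47561025619507
[(0.9, array([306., 243.])), (0.87, array([207., 310.])), (0.72, array([241., 237.])), (0.57, array([304., 312.]))] [[306.82171239 242.05621579]]
```

Bottle is held as predicted (306,243 vs 307,242). Lower and release.

>>> servo_tool(
  increments=[
    [0.1, 0.0009, 0.0005, 0.03, 0, 0, 0],
    [0.1, 0.0009, 0.0005, 0.055, 0, 0, 0],
    [0.1, 0.0009, 0.0005, 0.072, 0, 0, 0],
    [0.1, 0.0009, 0.0005, 0.081, 0, 0, 0],
    [0.1, 0.0009, 0.0005, 0.081, 0, 0, 0],
    [0.1, 0.0009, 0.0005, 0.081, 0, 0, 0],
    [0.5, 0.0009, 0.0005, 0.081, 0, 0, 0],
    [0.5, 0.0009, 0.0005, 0.081, 0, 0, 0],
    [0.5, 0.0009, 0.0005, 0.081, 0, 0, 0],
    [0.5, 0.0009, 0.0005, 0.04, 0, 0, 0],
    [0.6, 0.0009, 0.0005, 0.0, 0, 0, 0],
    [0.7, 0.0009, 0.0005, -0.08, 0, 0, 0],
  ],
)

```text
clock: 19.8
position: [456.9, 258.1, 175.8]
ee_rot: [-0.693, 0.721, 0.0, -0.002]
contact_force: [1.0, 1.1, -0.5]
gripper_width: 60.0
grasp_force: 0.0
```

>>> servo_tool(
  increments=[
    [0.7, 0, 0, 0, 0, 0, 0],
    [0.7, 0, 0, 0, 0, 0, 0],
  ],
)

```text
clock: 20.05
position: [457.5, 258.8, 175.8]
ee_rot: [-0.693, 0.721, 0.0, 0.0]
contact_force: [-0.3, -0.9, -0.8]
gripper_width: 60.1
grasp_force: 0.0
```

```bash
python3 - <<'E'
from h import *
im=arm.get_image("side")
print([(round(o["p"],2),np.round(o["centre"])) for o in arm.spot_point("side","bottle_1")],[(round(o["p"],2),np.round(o["box"])) for o in arm.look_for("side","bottle_1")], proj(im,[(458.6,260,6),(458.6,260,103)]))
go((454,393.3,190,-2.2),(454,393.3,41,-2.2),(454,393.3,34,-2.2))
E
```

```text
[(0.81, array([301., 312.])), (0.73, array([304., 280.])), (0.71, array([241., 235.]))] [(0.94, array([204., 291.,  14.,  49.])), (0.92, array([306., 259.,  13.,  39.])), (0.85, array([241., 221.,  12.,  35.])), (0.56, array([305., 289.,  18.,  46.]))] [[305.92650812 278.25547998]
 [307.30720645 235.34743389]]
shift [-0.1346  0.0085 -0.0159] az -0.0 rows 2.2
shift [-0.1349  0.0082  0.1331] az -0.0 rows 3.0
shift [-0.1349  0.0082  0.1401] az -0.0 rows 3.1
p [457.3 258.4 174.4] ydir 177.8 t 20.2 w 60.2 q1,q6 [ 0.82 -0.86]
```

>>> servo_tool(
  increments=[
    [0.7, -0.1346, 0.0084, 0, 0, 0, 0],
    [0.7, -0.1346, 0.0084, 0, 0, 0, 0],
    [0.7, -0.1346, 0.0084, 0, 0, 0, 0],
    [0.7, -0.1346, 0.0084, 0, 0, 0, 0],
    [0.7, -0.1346, 0.0084, 0.05, 0, 0, 0],
    [0.7, -0.1346, 0.0084, 0.1, 0, 0, 0],
    [0.7, -0.1346, 0.0084, 0.13, 0, 0, 0],
    [0.7, -0.1346, 0.0084, 0.133, 0, 0, 0],
    [0.7, -0.1346, 0.0084, 0.133, 0, 0, 0],
    [0.7, -0.1346, 0.0084, 0.133, 0, 0, 0],
  ],
)

```text
clock: 21.45
position: [455.6, 394.5, 44.7]
ee_rot: [-0.693, 0.721, 0.0, 0.002]
contact_force: [-0.4, -0.8, -0.1]
gripper_width: 60.1
grasp_force: 0.0
```

```bash
python3 - <<'E'
from h import *
go((454,393.3,34,-2.2)); print(arm.read_state()["contact_force"])
E
```

```text
shift [0.0013 0.0015 0.0107] az -0.0 rows 0.2
p [455.6 394.5  44.7] ydir 177.8 t 21.45 w 60.1 q1,q6 [ 0.98 -1.02]
[-0.38700956 -0.84792404 -0.1493107 ]
```

>>> servo_tool(
  increments=[
    [0.7, 0.0013, 0.0015, 0.004, 0, 0, 0],
    [0.7, 0.0013, 0.0015, 0.008, 0, 0, 0],
    [0.5, 0.0013, 0.0015, 0.008, 0, 0, 0],
    [0.1, 0.0013, 0.0015, 0.008, 0, 0, 0],
    [0.1, 0.0013, 0.0015, 0.008, 0, 0, 0],
    [0.1, 0.0013, 0.0015, 0.008, 0, 0, 0],
    [0.1, 0.0013, 0.0015, 0.008, 0, 0, 0],
    [0.1, 0.0013, 0.0015, 0.008, 0, 0, 0],
  ],
)

```text
clock: 22.45
position: [453.2, 392.7, 35.0]
ee_rot: [-0.693, 0.721, 0.0, 0.0]
contact_force: [-1.1, -0.4, 2.5]
gripper_width: 25.8
grasp_force: 58.9
```

```bash
python3 - <<'E'
from h import *
go((454,393,190,-2.2),(452.9,-119.8,190,4.8),(452.9,-119.8,115,4.8)); s=arm.read_state(); print(s["contact_force"],s["grasp_force"])
E
```

```text
shift [-0.0003 -0.0008 -0.155 ] az 0.0 rows 2.5
shift [ 0.5121 -0.0193 -0.1551] az -7.0 rows 8.6
shift [ 0.5122 -0.0193 -0.0801] az -7.0 rows 8.3
p [453.2 392.7  35. ] ydir 177.8 t 22.45 w 25.8 q1,q6 [ 0.98 -1.02]
[-1.10497546 -0.40830075  2.45348191] 58.87325406074524
```

>>> servo_tool(
  increments=[
    [0.1, 0, 0, -0.04, 0, 0, 0],
    [0.1, 0, 0, -0.09, 0, 0, 0],
    [0.1, 0, 0, -0.14, 0, 0, 0],
    [0.1, 0.04, -0.003, -0.155, 0, 0, 0],
    [0.1, 0.1, -0.006, -0.155, 0, 0, -2],
    [0.1, 0.16, -0.008, -0.155, 0, 0, -4],
    [0.1, 0.22, -0.01, -0.155, 0, 0, -5],
    [0.1, 0.28, -0.012, -0.155, 0, 0, -6],
    [0.1, 0.34, -0.014, -0.155, 0, 0, -7],
    [0.1, 0.4, -0.016, -0.155, 0, 0, -7],
    [0.1, 0.45, -0.018, -0.155, 0, 0, -7],
    [0.1, 0.49, -0.019, -0.155, 0, 0, -7],
  ],
)

```text
clock: 23.95
position: [452.9, -99.7, 189.7]
ee_rot: [0.736, -0.677, 0.0, -0.0]
contact_force: [-0.3, 0.7, 0.4]
gripper_width: 25.9
grasp_force: 59.0
```

```bash
python3 - <<'E'
from h import *
go((452.9,-119.8,110,4.8)); s=arm.read_state(); print(s["contact_force"],s["grasp_force"])
E
```

```text
shift [0.0201 0.0017 0.0797] az -0.1 rows 1.3
p [452.9 -99.7 189.7] ydir -175.3 t 23.95 w 25.9 q1,q6 [ 0.14 -0.05]
[-0.26622417  0.71379903  0.44949099] 59.0066921710968
```

>>> servo_tool(
  increments=[
    [0.1, 0.0201, 0.0017, 0.03, 0, 0, 0],
    [0.1, 0.0201, 0.0017, 0.07, 0, 0, 0],
    [0.1, 0.0201, 0.0017, 0.08, 0, 0, 0],
    [0.1, 0.0201, 0.0017, 0.08, 0, 0, 0],
    [0.1, 0.0201, 0.0017, 0.08, 0, 0, 0],
  ],
)

```text
clock: 24.58
position: [454.6, -117.6, 111.2]
ee_rot: [0.736, -0.676, 0.001, -0.001]
contact_force: [-0.2, -0.3, 0.2]
gripper_width: 26.2
grasp_force: 59.1
```

```bash
python3 - <<'E'
from h import *
go((452.9,-119.8,33,4.8)); s=arm.read_state(); print(s["contact_force"],s["grasp_force"])
im=arm.get_image("side"); p=s["position"]
print([(round(o["p"],2),np.round(o["centre"])) for o in arm.spot_point("side","bottle_1")], proj(im,[p-[0,0,26],(452.9,-119.8,6)]))
save(im,"s7.png",5,(260,120,380,240))
E
```

```text
shift [0.002  0.0021 0.0782] az 0.1 rows 1.3
p [ 454.6 -117.6  111.2] ydir -175.1 t 24.57 w 26.2 q1,q6 [ 0.09 -0.01]
[-0.21807889 -0.26129331  0.19459829] 59.096360206604004
[(0.87, array([208., 310.])), (0.77, array([318., 184.])), (0.77, array([241., 237.])), (0.73, array([307., 277.])), (0.63, array([309., 261.]))] [[315.972198   184.36985599]
 [315.62810668 211.76172342]]
```

View pics/s7.png

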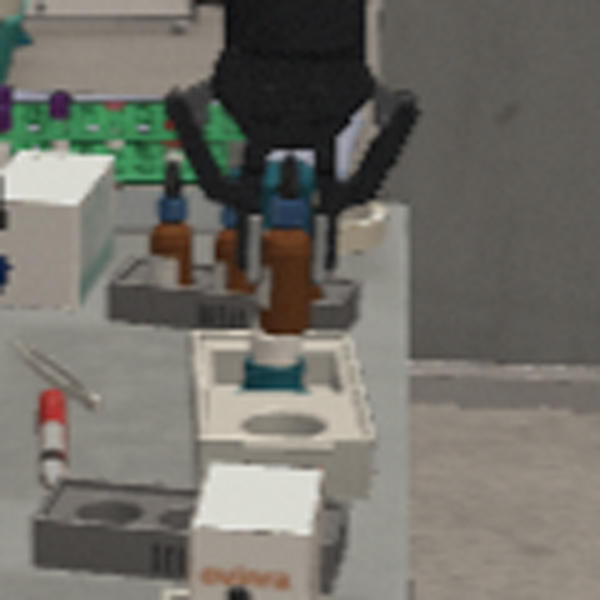

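>>> servo_tool(
  increments=[
    [0.1, 0.0018, 0.001, 0.03, 0, 0, 0],
    [0.1, 0.0018, 0.001, 0.055, 0, 0, 0],
    [0.1, 0.0018, 0.001, 0.07, 0, 0, 0],
    [0.1, 0.0018, 0.001, 0.078, 0, 0, 0],
    [0.1, 0.0018, 0.001, 0.078, 0, 0, 0],
    [0.1, 0.0018, 0.001, 0.078, 0, 0, 0],
    [0.5, 0.0018, 0.001, 0.078, 0, 0, 0],
    [0.5, 0.0018, 0.001, 0.078, 0, 0, 0],
    [0.5, 0.0018, 0.001, 0.078, 0, 0, 0],
    [0.5, 0.0018, 0.001, 0.05, 0, 0, 0],
    [0.6, 0.0018, 0.001, 0.0, 0, 0, 0],
    [0.8, 0.0018, 0.001, -0.06, 0, 0, 0],
  ],
)

```text
clock: 26.18
position: [451.6, -119.8, 170.6]
ee_rot: [0.736, -0.677, -0.001, 0.001]
contact_force: [1.4, 0.2, -0.7]
gripper_width: 67.0
grasp_force: 0.0
```

```bash
python3 - <<'E'
from h import *
im=arm.get_image("side")
print([(round(o["p"],2),np.round(o["box"])) for o in arm.look_for("side","bottle_1")],proj(im,[(452.9,-119.8,6),(452.9,-119.8,103)]))
go((495.7,387.7,170,-8.6+90))
E
```

```text
[(0.7, array([241., 221.,  14.,  40.])), (0.69, array([307., 256.,  14.,  36.])), (0.64, array([207., 290.,  13.,  51.])), (0.59, array([316., 194.,  11.,  28.]))] [[315.62810668 211.76172342]
 [316.88253798 177.75660751]]
shift [-0.5026 -0.0819  0.0067] az -76.5 rows 8.1
p [ 456.9 -120.   176.5] ydir -175.1 t 26.27 w 68.2 q1,q6 [ 0.09 -0.01]
```

```bash
cat >> h.py <<'E'
from scipy.ndimage import map_coordinates
from scipy.optimize import minimize
def sil(im,gray,g,hw=(30,75),h=32,lo=0):
    "refine x,y,yaw by maximising dark-inside contrast over the silhouette"
    def cost(q,n=40):
        c,s=np.cos(q[2]),np.sin(q[2])
        L=np.array([(a*hw[0],b*hw[1],z) for a in(-1,1) for b in(-1,1) for z in(lo,h)],float)
        W=np.c_[q[0]+c*L[:,0]-s*L[:,1],q[1]+s*L[:,0]+c*L[:,1],L[:,2]]
        H=cv2.convexHull(proj(im,W).astype(np.float32)).reshape(-1,2); v=0
        for a,b in zip(H,np.roll(H,-1,0)):
            e=b-a; l=np.hypot(*e)
            if l<5: continue
            nrm=np.array([e[1],-e[0]])/l; ctr=H.mean(0)
            if nrm@((a+b)/2-ctr)<0: nrm=-nrm
            P=a+np.linspace(.08,.92,n)[:,None]*e
            f=lambda d:map_coordinates(gray,(P+d*nrm).T[::-1],order=1).mean()
            v+=l*(f(1)+f(.6)+f(1.4)-f(-1)-f(-.6)-f(-1.4))
        return -v
    S=np.array([[0,0,0],[4,0,0],[0,4,0],[0,0,.06]])
    r=minimize(cost,g,method="Nelder-Mead",options=dict(initial_simplex=np.array(g)+S,xatol=.05,fatol=.5))
    return r.x[0].round(1),r.x[1].round(1),np.degrees(r.x[2]).round(1),r.fun.round()
E
python3 - <<'E'
from h import *
im=arm.get_image("top"); save(im,"t3.png",4.5,(108,165,283,280))
g1=cv2.cvtColor(im["color"],cv2.COLOR_RGB2GRAY).astype(float); g0=cv2.imread("pics/raw_top.png",0).astype(float)
for n,g,q in [("open0",g0,(495.7,387.7,np.radians(-98.6))),("open1",g1,(495.7,387.7,np.radians(-98.6))),("open1b",g1,(498,390,np.radians(-97))),("empty0",g0,(493.2,11.8,np.radians(-95.7))),("empty0b",g0,(491,14,np.radians(-94)))]: print(n,sil(im,g,q))
E
```

```text
open0 (np.float64(496.2), np.float64(390.6), np.float64(-98.9), np.float64(-15161.0))
open1 (np.float64(495.3), np.float64(390.1), np.float64(-98.8), np.float64(-14480.0))
open1b (np.float64(495.3), np.float64(390.1), np.float64(-98.8), np.float64(-14480.0))
empty0 (np.float64(492.9), np.float64(12.1), np.float64(-96.5), np.float64(-4777.0))
empty0b (np.float64(492.9), np.float64(12.0), np.float64(-96.5), np.float64(-4777.0))
```

View pics/t3.png

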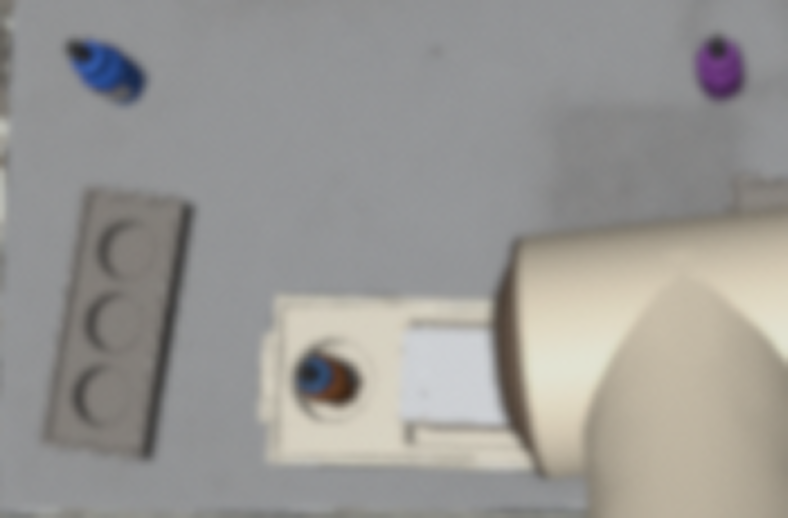

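>>> servo_tool(
  increments=[
    [1, -0.5026, -0.0819, -0.02, 0, 0, -76.3],
    [1, -0.5026, -0.0819, -0.02, 0, 0, -76.3],
    [1, -0.5026, -0.0819, -0.02, 0, 0, -76.3],
    [1, -0.5026, -0.0819, -0.02, 0, 0, -76.3],
    [1, -0.5026, -0.0819, -0.02, 0, 0, -76.3],
    [1, -0.5026, -0.0819, -0.02, 0, 0, -76.3],
    [1, -0.5026, -0.0819, -0.02, 0, 0, -76.3],
    [1, -0.5026, -0.0819, -0.02, 0, 0, -76.3],
    [1, -0.5026, -0.0819, -0.02, 0, 0, -76.3],
    [1, -0.5026, -0.0819, 0.04, 0, 0, -76.3],
    [1, -0.5026, -0.0819, 0.08, 0, 0, -76.3],
    [1, -0.5026, -0.0819, 0.08, 0, 0, -76.3],
  ],
)

```text
clock: 27.82
position: [489.9, 384.6, 85.3]
ee_rot: [0.997, -0.078, -0.003, 0.004]
contact_force: [0.7, -0.5, 0.4]
gripper_width: 85.5
grasp_force: 0.0
```

>>> servo_tool(
  increments=[
    [1, 0, 0, 0, 0, 0, 0],
    [1, 0, 0, 0, 0, 0, 0],
  ],
)

```text
clock: 28.08
position: [493.0, 388.7, 92.1]
ee_rot: [0.997, -0.078, 0.001, -0.002]
contact_force: [0.7, -0.4, 0.1]
gripper_width: 85.6
grasp_force: 0.0
```

```bash
python3 - <<'E'
from h import *
go((495.5,388.5,4,81.2))
im=arm.get_image("top")
A=lambda L:(np.array(L,float)+.5)/4.5-.5+[108,165]
print(fit(im,[(0,42,27),(0,0,27),(0,-42,27)],A([(127,250),(113,322),(99,394)]),[495,388,-1.7]))
E
```

```text
shift [0.0023 0.0001 0.0881] az -0.1 rows 1.4
p [493.  388.7  92.1] ydir -98.9 t 28.07 w 85.6 q1,q6 [0.93 0.49]
(array([494.6834908 , 388.5145803 ,  -1.74667081]), array([[ 0. , -0.1],
       [-0. , -0. ],
       [-0. ,  0.1]]))
```

>>> servo_tool(
  increments=[
    [1, 0.002, 0, 0.04, 0, 0, 0],
    [1, 0.002, 0, 0.06, 0, 0, 0],
    [1, 0.002, 0, 0.075, 0, 0, 0],
    [1, 0.002, 0, 0.08, 0, 0, 0],
    [1, 0.002, 0, 0.08, 0, 0, 0],
    [1, 0.002, 0, 0.08, 0, 0, 0],
    [1, 0.002, 0, 0.08, 0, 0, 0],
    [1, 0.002, 0, 0.08, 0, 0, 0],
  ],
)

```text
clock: 29.12
position: [494.2, 387.8, 10.2]
ee_rot: [0.997, -0.078, 0.0, -0.0]
contact_force: [-1.2, -0.0, 0.8]
gripper_width: 85.6
grasp_force: 0.0
```

```bash
python3 - <<'E'
from h import *
go((495.2,388.5,4,81.2)); print(arm.read_state()["contact_force"])
E
```

```text
shift [ 0.0009 -0.0009  0.0062] az -0.1 rows 0.1
p [494.2 387.8  10.2] ydir -98.9 t 29.12 w 85.6 q1,q6 [0.92 0.49]
[-1.24608232 -0.01941458  0.81054606]
```

>>> servo_tool(
  increments=[
    [1, 0.0009, -0.0005, 0.006, 0, 0, 0],
    [1, 0.0009, -0.0005, 0.006, 0, 0, 0],
    [1, 0.0009, -0.0005, 0.006, 0, 0, 0],
    [0.5, 0.0009, -0.0005, 0.006, 0, 0, 0],
    [0.5, 0.0009, -0.0005, 0.006, 0, 0, 0],
    [0.5, 0.0009, -0.0005, 0.006, 0, 0, 0],
    [0.5, 0.0009, -0.0005, 0.006, 0, 0, 0],
    [0.5, 0.0009, -0.0005, 0.006, 0, 0, 0],
  ],
)

```text
clock: 30.12
position: [495.2, 388.0, 4.2]
ee_rot: [0.997, -0.077, 0.0, -0.0]
contact_force: [-0.1, -1.2, 4.0]
gripper_width: 58.7
grasp_force: 64.8
```

```bash
python3 - <<'E'
from h import *
s=arm.read_state();print(s["contact_force"],s["grasp_force"])
go((493.5,200,170,83.7),(493.2,12,130,83.7))
E
```

```text
[-0.126881   -1.15848634  4.04272112] 64.81015920639038
shift [ 0.0275  0.186  -0.1658] az -2.6 rows 4.0
shift [ 0.0562  0.3718 -0.1259] az -2.6 rows 6.3
p [495.2 388.    4.2] ydir -98.9 t 30.12 w 58.7 q1,q6 [0.92 0.49]
```

>>> servo_tool(
  increments=[
    [0.5, 0, 0, -0.05, 0, 0, 0],
    [0.5, 0, 0, -0.1, 0, 0, 0],
    [0.5, 0, 0, -0.15, 0, 0, 0],
    [0.5, 0.01, 0.05, -0.16, 0, 0, 0],
    [0.5, 0.018, 0.11, -0.16, 0, 0, -1],
    [0.5, 0.027, 0.17, -0.16, 0, 0, -2],
    [0.5, 0.035, 0.23, -0.16, 0, 0, -2.6],
    [0.5, 0.045, 0.29, -0.16, 0, 0, -2.6],
    [0.5, 0.052, 0.34, -0.15, 0, 0, -2.6],
    [0.5, 0.056, 0.372, -0.13, 0, 0, -2.6],
    [0.5, 0.056, 0.372, -0.11, 0, 0, -2.6],
    [0.5, 0.056, 0.372, -0.1, 0, 0, -2.6],
  ],
)

```text
clock: 31.62
position: [491.7, 11.2, 102.2]
ee_rot: [0.998, -0.056, -0.001, 0.0]
contact_force: [0.3, -0.2, -1.4]
gripper_width: 58.8
grasp_force: 65.6
```

>>> servo_tool(
  increments=[
    [0.5, 0, 0, 0, 0, 0, 0],
    [0.5, 0, 0, 0, 0, 0, 0],
    [0.5, 0, 0, 0, 0, 0, 0],
  ],
)

```text
clock: 32.0
position: [493.3, 12.3, 104.5]
ee_rot: [0.999, -0.055, 0.001, -0.0]
contact_force: [1.3, -0.1, -1.8]
gripper_width: 58.9
grasp_force: 65.6
```

```bash
python3 - <<'E'
from h import *
go((493.2,12,60,83.9),(493.2,12,33,83.9))
im=arm.get_image("side"); save(im,"s8.png",5,(240,160,390,280))
s=arm.read_state();print(s["contact_force"],s["grasp_force"])
E
```

```text
shift [-0.0001  0.0003  0.0445] az -0.2 rows 0.7
shift [-0.0002  0.0004  0.0715] az -0.2 rows 1.1
p [493.3  12.3 104.5] ydir -96.3 t 32.0 w 58.9 q1,q6 [0.35 1.11]
[ 0.5645406   0.91539741 -0.78402066] 65.60643911361694
```

View pics/s8.png

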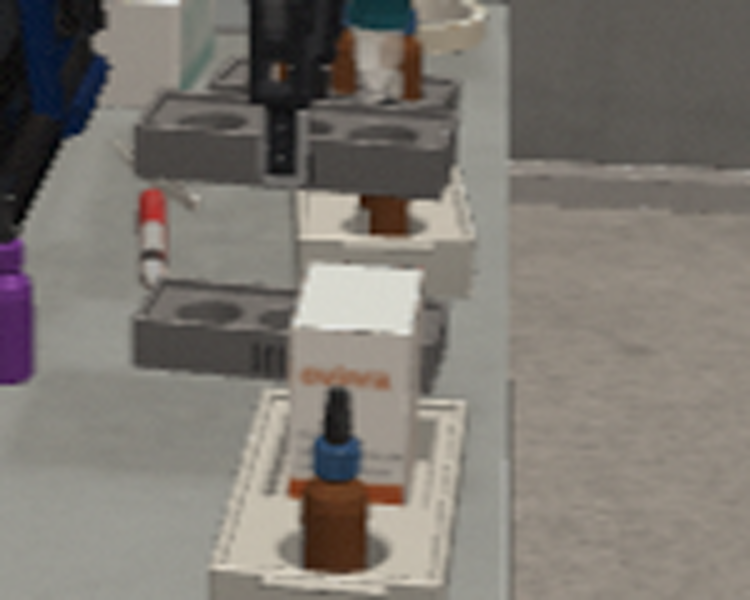

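```bash
python3 - <<'E'
from h import *
im=arm.get_image("side")
A=lambda L:(np.array(L,float)+.5)/5-.5+[240,160]
print(world(im,A([(135,365),(434,393)]),0).round(1),world(im,A([(137,180),(449,197)]),100).round(1))
c,s=np.cos(np.radians(-96.2)),np.sin(np.radians(-96.2))
for z in(0,100):
    L=[(30,75),(30,-75)]
    print(((proj(im,[(493.2+c*x-s*y,12+s*x+c*y,z) for x in(30,-30) for y in(75,-75)])-[240,160]+.5)*5-.5).round())
E
```

```text
[[569.8  23.1   0. ]
 [420.4  39.2   0. ]] [[568.1  28.1 100. ]
 [417.6  33.3 100. ]]
[[157. 328.]
 [446. 354.]
 [130. 373.]
 [430. 402.]]
[[157. 144.]
 [455. 167.]
 [130. 184.]
 [439. 209.]]
```

```bash
python3 - <<'E'
from h import *
im=arm.get_image("side"); g=cv2.GaussianBlur(cv2.cvtColor(im["color"],cv2.COLOR_RGB2GRAY),(3,3),0).astype(float)
def line(cols,r0,r1,sg):
    P=[]
    for c in cols:
        d=sg*np.gradient(g[:,c]); a,b=[int(round(v)) for v in (np.interp(c,cols[[0,-1]],r0),np.interp(c,cols[[0,-1]],r1))]
        k=a+np.argmax(d[a:b]); 
        o=d[k-1]-2*d[k]+d[k+1]; k2=k+(0.5*(d[k-1]-d[k+1])/o if o else 0); P.append((c,k2))
    P=np.array(P)
    for _ in range(3):
        f=np.polyfit(*P.T,1); r=P[:,1]-np.polyval(f,P[:,0]); P=P[abs(r)<max(1.,2*r.std())] if _<2 else P
    return f,r.std(),len(P)
# bottom edges
for n,cols,z,r0,r1 in [("held",np.r_[269:290],100,(192,194),(201,203)),("heldR",np.r_[302:328],100,(195,196),(203,204)),("low",np.r_[269:295],0,(229,232),(238,241))]:
    f,sd,k=line(cols,r0,r1,1); q=np.array([(c,np.polyval(f,c)) for c in(cols[0],cols[-1])])
    print(n,q.round(1).tolist(),round(sd,2),k,world(im,q,z)[:,:2].round(1).tolist())
print(proj(im,[(493.2+75*.994+3.2,12+30*.994-75*.108,z) for z in (0,100)]))
# vertical end edges: columns of the left end at near face
for n,rows in [("held",range(184,193)),("low",range(222,230))]:
    c=[256+np.argmax(-np.gradient(g[r,256:276])) for r in rows]; print(n,c)
for n,rows in [("held",range(189,197)),("low",range(226,236))]:
    c=[318+np.argmax(np.gradient(g[r,318:340])) for r in rows]; print(n,"R",c)
E
```

```text
held [[269.0, 195.1], [289.0, 196.8]] 0.14 21 [[563.8, 24.0], [514.6, 29.9]]
heldR [[302.0, 198.3], [327.0, 200.6]] 1.19 22 [[482.8, 36.9], [423.1, 45.0]]
low [[269.0, 233.1], [294.0, 235.6]] 0.09 26 [[563.4, 25.4], [500.3, 33.2]]
[[265.59731204 234.28803577]
 [265.5590294  196.33577283]]
held [np.int64(267), np.int64(266), np.int64(266), np.int64(266), np.int64(266), np.int64(266), np.int64(266), np.int64(266), np.int64(266)]
low [np.int64(267), np.int64(266), np.int64(266), np.int64(266), np.int64(266), np.int64(266), np.int64(266), np.int64(266)]
held R [np.int64(331), np.int64(331), np.int64(331), np.int64(331), np.int64(330), np.int64(330), np.int64(330), np.int64(330)]
low R [np.int64(329), np.int64(329), np.int64(329), np.int64(329), np.int64(328), np.int64(328), np.int64(328), np.int64(327), np.int64(327), np.int64(327)]
```

>>> servo_tool(
  increments=[
    [0.5, 0, -0.0005, 0.03, 0, 0, 0],
    [0.5, 0, -0.0005, 0.05, 0, 0, 0],
    [0.5, 0, -0.0005, 0.06, 0, 0, 0],
    [0.5, 0, -0.0005, 0.064, 0, 0, 0],
    [0.5, 0, -0.0005, 0.068, 0, 0, 0],
    [0.5, 0, -0.0005, 0.071, 0, 0, 0],
    [0.5, 0, -0.0005, 0.072, 0, 0, 0],
    [0.5, 0, -0.0005, 0.072, 0, 0, 0],
    [0.5, 0, -0.0005, 0.072, 0, 0, 0],
  ],
)

```text
clock: 33.28
position: [493.0, 12.3, 32.0]
ee_rot: [0.998, -0.055, 0.0, -0.0]
contact_force: [-0.2, 0.6, -1.1]
gripper_width: 58.6
grasp_force: 65.6
```

```bash
python3 - <<'E'
from h import *
go((493.2,12,31.2,83.8))
s=arm.read_state();print(s["contact_force"],s["wrist_torque"],s["grasp_force"])
E
```

```text
shift [0.0003 0.0003 0.0008] az -0.1 rows 0.0
p [493.   12.3  32. ] ydir -96.3 t 33.27 w 58.6 q1,q6 [0.36 1.11]
[-0.22870237  0.60612962 -1.09490873] [0.00460944 0.04438602 0.00836513] 65.64742684364319
```

>>> servo_tool(
  increments=[
    [0.5, 0, 0, 0.001, 0, 0, 0],
    [0.5, 0, 0, 0.001, 0, 0, 0],
    [0.75, 0, 0, 0.001, 0, 0, 0],
    [1, 0, 0, 0.001, 0, 0, 0],
    [1, 0, 0, 0.001, 0, 0, 0],
    [1, 0, 0, 0.001, 0, 0, 0],
    [1, 0, 0, -0.04, 0, 0, 0],
    [1, 0, 0, -0.09, 0, 0, 0],
    [1, 0, 0, -0.14, 0, 0, 0],
    [1, 0, 0, -0.19, 0, 0, 0],
    [1, 0, 0, -0.22, 0, 0, 0],
  ],
)

```text
clock: 34.65
position: [493.4, 12.4, 254.8]
ee_rot: [0.998, -0.055, 0.002, -0.001]
contact_force: [0.5, -0.2, -0.3]
gripper_width: 85.5
grasp_force: 0.0
```

```bash
python3 - <<'E'
from h import *
go((200,560,250,76))
E
```

```text
shift [-0.3516 -0.5122  0.0042] az 7.7 rows 9.9
p [493.4  12.4 254.8] ydir -96.3 t 34.65 w 85.5 q1,q6 [0.36 1.11]
```

>>> servo_tool(
  increments=[
    [1, -0.35, -0.51, 0, 0, 0, 7],
    [1, -0.35, -0.51, 0, 0, 0, 7],
    [1, -0.35, -0.51, 0, 0, 0, 7],
    [1, -0.35, -0.51, 0, 0, 0, 7],
    [1, -0.35, -0.51, 0, 0, 0, 7],
    [1, -0.35, -0.51, 0, 0, 0, 7],
    [1, -0.35, -0.51, 0, 0, 0, 7],
    [1, -0.35, -0.51, 0, 0, 0, 7],
    [1, -0.35, -0.51, 0, 0, 0, 7],
    [1, -0.35, -0.51, 0, 0, 0, 7],
    [1, -0.35, -0.51, 0, 0, 0, 7],
    [1, -0.35, -0.51, 0, 0, 0, 7],
  ],
)

```text
clock: 36.15
position: [200.7, 557.1, 251.2]
ee_rot: [0.993, -0.116, -0.0, 0.001]
contact_force: [0.3, -0.2, 0.3]
gripper_width: 85.3
grasp_force: 0.0
```

```bash
python3 - <<'E'
from h import *
im=arm.get_image("top"); g=cv2.cvtColor(im["color"],cv2.COLOR_RGB2GRAY).astype(float)
q=(493,12,np.radians(-96.3))
print("stack sil",sil(im,g,q,h=59),"upper",sil(im,g,q,h=59,lo=27))
for th in["test_carton","sand_timer","bottle_1","open_tray"]:
  for n in ("top","side"):
    i=arm.get_image(n)
    for o in arm.spot_point(n,th):
      if o["p"]>.3: print(n,th,round(o["p"],2),world(i,o["centre"],6)[0,:2].round())
i=arm.get_image("side")
print("boxes",[np.round(o["box"]).tolist() for o in arm.look_for("side","bottle_1")],[np.round(o["box"]).tolist() for o in arm.look_for("side","sand_timer")])
# pockets of upper tray via Hough on the crop
s=cv2.resize(im["color"][180:270,255:305],None,fx=6,fy=6,interpolation=cv2.INTER_CUBIC)
C=cv2.HoughCircles(cv2.GaussianBlur(cv2.cvtColor(s,cv2.COLOR_RGB2GRAY),(9,9),0),cv2.HOUGH_GRADIENT,1,60,param1=40,param2=12,minRadius=34,maxRadius=46)
if C is not None: print("pockets z54",world(im,(C[0][:,:2]+.5)/6-.5+[255,180],54)[:,:2].round(1).tolist())
E
```

```text
stack sil (np.float64(492.7), np.float64(11.9), np.float64(-96.1), np.float64(-5158.0)) upper (np.float64(492.2), np.float64(11.9), np.float64(-96.2), np.float64(-5049.0))
top test_carton 0.88 [456. 166.]
side test_carton 0.87 [456. 176.]
side test_carton 0.71 [451. 215.]
top sand_timer 0.85 [ 456. -207.]
side sand_timer 0.66 [ 466. -210.]
top bottle_1 0.69 [640. 406.]
top bottle_1 0.64 [631.  41.]
top bottle_1 0.57 [ 449. -114.]
top bottle_1 0.46 [459. 265.]
side bottle_1 0.77 [627.  68.]
side bottle_1 0.68 [459. 262.]
side bottle_1 0.6 [634. 408.]
side bottle_1 0.44 [ 455. -114.]
side open_tray 0.83 [486. -29.]
boxes [[205.0, 290.0, 18.0, 53.0], [305.0, 257.0, 12.0, 36.0], [241.0, 221.0, 14.0, 34.0], [318.0, 195.0, 14.0, 31.0]] [[318.0, 176.0, 28.0, 48.0]]
```

```bash
python3 -c "
from bench import arm
print(arm.job_done())"
```

```text
the job is handed in; nothing more can be done
None
```

I handed the job in at about 37 s on the clock. Both kits are filled, the emptied tray is stacked on the empty one, and the arm is clear. My last camera check put everything where it should be, but the hand-in returned no verdict.

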